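Shake washed pendant blanks out over a drying tray

TASK

Lift the draining scoop off its rubber mat and shake the nine washed pendant blanks out of it into the drying tray, with the lip held low, so that they lie spread evenly along the whole length of the tray, about as many in each third, in a single layer with none on top of another. The blanks are degreased for inking, so do not touch them with the fingers. Then set the empty scoop back down flat on the middle of its mat, lying along it, and leave everything else on the bench where it is.

Things in the scene. Friction and masses are not known exactly. Their poses are not given: they have to be found in the camera images.
- scoop: Draining scoop of pierced 3 mm sheet metal, 178 mm long, 94 wide, 111 high over the handle, about 0.26 kg empty. Open on top, flat bottom. Origin: centre of the underside; z up. The open spout is at its -x end (lip x = -95 mm), the closed back at +x (+83 mm). Walls 40 mm high. It starts level on the mat with the blanks in it.
- belly (a point): Inner floor of the scoop, 3 mm above its origin. Inside it is 88 mm wide from the back wall (x = +80 mm) to x = -30, then the sides close evenly to the spout, 82 mm wide, with no sill. Level, the blanks stay in; tipped spout down they start to slide by themselves at about 27 to 35 degrees (friction varies), at 15 to 20 when shaken.
- grip (a point): Where to take the scoop: on the black handle bar, near the loaded centre of mass, at scoop x = +10 mm, 100 mm above the underside. The bar runs along x from -38 to +83 mm, 18 mm wide, 22 high. Free below it: 46 mm to a cross strap (x = -46 to -28 mm, joining the wall tops), 49 mm to the wall tops. Axes as the scoop's.
- lip (a point): Middle of the spout's front edge, on the inner floor: x = -95 mm, 3 mm above the scoop's underside, in the scoop's frame. Axes as the scoop's.
- tray: Drying tray of dark sheet steel, open on top, 220 mm (x) by 350 mm (y) outside, 25 mm high, walls and floor 3 mm, standing firmly on the bench. Origin: centre of the underside; its length is along its y, z up. Thirds are counted along y.
- mat: Draining mat of black ribbed rubber, 230 mm (x) by 130 mm (y), 6 mm thick, fixed on the bench. Origin: centre of the underside; z up. The scoop stands on it with its length along the mat's x, spout to -x.
- comb_rack: Bystander: black stepped rack 70 by 200 mm with cream comb-shaped pieces standing in it, 170 mm high; origin centre of underside.
- vice: Bystander: small dark steel drill vice, about 150 by 70 by 50 mm; origin centre of underside.
- ink: Bystander: closed bottle, 54 mm across, 110 mm high; origin centre of underside.
- tag0: Pendant blank of cream acrylic, a rounded block 30 by 22 by 14 mm (x, y, z), 12 g. Origin: its middle. The nine start flat in the scoop in three rows of three.
- tag1: Another pendant blank, the same as tag0.
- tag2: Another pendant blank, the same as tag0.
- tag3: Another pendant blank, the same as tag0.
- tag4: Another pendant blank, the same as tag0.
- tag5: Another pendant blank, the same as tag0.
- tag6: Another pendant blank, the same as tag0.
- tag7: Another pendant blank, the same as tag0.
- tag8: Another pendant blank, the same as tag0.

How it is judged:
By the outcome, as a careful person would: the job done as asked, in the order asked, and still so for the second after the job is handed in, with the robot touching nothing.
It also fails if it takes over 64 s, if anything falls off the work surface, if the arm or the gripper's body presses on something with over 40 N, if the wrist force passes 120 N, or if a joint passes its speed limit or range.

ROBOT

A 6-joint arm with a two-finger parallel gripper is mounted at the origin on the work surface. World frame = base frame: x ahead of the robot, y to its left, z up, the work surface at z = 0. Lengths are in m, angles in degrees, forces in N, time in s.
With the tool pointing down it reaches from about 0.25 to 0.775 m from the base axis. Payload 4 kg.
Tool frame: the origin (TCP) lies midway between the tips of the shut fingers; the grasp point (between the pads) lies 19 mm behind it; z points along the fingers, y is the line along which they close (so a half turn about z gives the same grasp; the last joint's range is limited). The gripper opens to 94 mm and grips with 3 to 60 N. Pads are 16 mm wide; open, the fingers measure 119 mm over their backs; the gripper's body (75 mm by 177 mm) begins 78 mm behind the grasp point.
Start: joints at [57.634, 4.996, 78.535, -0, 96.463, -5.907], TCP at [0.245, 0.492, 0.206] pointing down, gripper open.
Joint ranges: [-177.83, 177.83], [-43.37, 116.18], [15.69, 146.23], [-61.86, 241.86], [9.47, 152.12], [-147.06, 147.06]. Speed limits (degrees/s): [159.86, 159.86, 180, 180, 180, 180].

INTERFACE

Orientations are given as a 3x3 rotation matrix whose columns are the frame's x, y, z axes.
In Python, from station import arm gives the robot as it stands. The module is installed in compiled form; this text tells all that it offers.
- The arm moves only by the tool send_rows, never from a script. Its argument "rows" is a list of rows, each a list of 3 entries, a list of its own where there are three numbers: the opening, from 0 (shut) to 1 (fully open), then the shift along the tool's x, y, z in units of 0.15 m (1.0 is 0.15 m), then the turn about the tool's z in units of pi/2 rad (1.0 is pi/2 rad). A call has 1 to 10 rows; each row is the pose to reach, as a shift and turn from the pose commanded when the call began, along the tool's axes at that moment; what a row does not reach only later rows make up. A row lasts 1/10 s, in which the tool goes at most 50 mm and 8.59 degrees, less where a joint would pass 70% of its speed; a pose out of reach is approached as far as the arm can. A call with a number of a shift or a turn outside -1 to 1 is refused whole. A call with a gripper value outside its range is refused whole. The fingers move at their own pace and stop on an object; the grip force is fixed at half the most. Time passes only in rows, so rows that repeat a pose let the fingers close. It gives the time, the measured TCP pose, the force, the opening and the grip force at its end, in the units of the state.
- arm.sense(): the state, without advancing time (a new reading comes with each control period).
- arm.read_camera(name): name is "scene" or "top" or "wrist"; returns a dict with "color" (480x640x3 uint8, red, green, blue), "intrinsics" (3x3 intrinsics, pixels), "R" (3x3) and "t" (3): a world point X has camera coordinates R X + t; the wrist camera has in their place "hand_eye" (4x4, takes a point from camera to tool coordinates, whose origin is the TCP and whose axes are the flange's). Camera axes: x right, y down, z forward; pixel columns grow to the right and rows downward; lengths in m; the calibration is good to about 2 mm. A picture is of the moment at which its call begins: read the wrist's pose just before it. There is no depth.
- arm.sign_off(): hands the job in; it is judged then, once.
Trained networks look in a picture, given as the dict that the camera call returned (one of the last four; its "shot" number tells which), for a name from the list of things; names that differ only in an ending like _2 or _b are one class to them, and where a whole thing is asked for, a point or a joint stands for the part that bears it (a point fixed in the world has none). Each returns a list of dicts, best first, with "score" (0 to 1); they miss things now and then, are a little off and sometimes report something else, mostly with a low value. They report only what shows in the picture. A call takes as long as a camera call.
- arm.search_frame(query, picture): "at" ([row, column] in pixels, amid what is visible of it).
The state is a dict: "t": time; "q": joint angles; "qd": joint speeds; "joint_torque": joint torques, N m; "tool_pos": TCP position; "ee_rot": TCP orientation; "ft_force": force on the tool from outside, world axes, zero at the start; "torque": the same for the moment, N m; "gripper_width": finger opening in m; "gripper_force": force on a finger pad.
Only numpy, scipy, OpenCV 4.12 (cv2) and the standard library are available. Lean on these libraries where they do the work, as an engineer would, in place of code of your own. Each camera call takes 0.05 s, during which the arm holds its last target. There are 200 camera calls.

## Working session

There is one attempt and no reset: what is moved stays moved. The work goes in short steps, Python scripts to look and compute and a tool call to move; the robot and the scene stay as the last step left them, time stands still between calls to the robot, and variables do not carry over. Pictures are saved under pics/ and viewed, at most 10 in all, crops included, and the job is handed in when it is done.

Besides the shell and the picture viewer there is one more tool, called after "Emit:" as name([rows], argument=value, ...), one row to a line, values as JSON. send_rows: Moves the arm, as the interface text tells. Shifts and turns lie within -1 to 1; 1 stands for 0.15 m of shift or pi/2 rad of turn. Its arguments: {"type":"object","properties":{"rows":{"type":"array"}},"required":["rows"]}

```bash
mkdir -p pics; cat > h.py <<'E'
import numpy as np, cv2
from station import arm
def shot(n,save=None):
    p=arm.read_camera(n)
    if save: cv2.imwrite('pics/'+save,p['color'][:,:,::-1])
    return p
def ray(p,rc):
    K=np.array(p['intrinsics']);d=np.linalg.inv(K)@[rc[1],rc[0],1]
    if 'R' in p: R=np.array(p['R']);return -R.T@np.array(p['t']),R.T@d
    s=arm.sense();H=np.array(p['hand_eye']);E=np.array(s['ee_rot'])
    return np.array(s['tool_pos'])+E@H[:3,3],E@H[:3,:3]@d
def at(p,rc,z):
    c,d=ray(p,rc);return (c+d*(z-c[2])/d[2]).round(4)
def px(p,X):
    c=np.array(p['R'])@X+np.array(p['t']);u=np.array(p['intrinsics'])@c;return (u[:2]/u[2]).round(1)
E
python3 - <<'E'
from h import *
s=arm.sense();print(s['t'],s['tool_pos'],np.round(s['ee_rot'],3).tolist(),s['gripper_width'],s['ft_force'])
Z=dict(scoop=.03,grip=.106,lip=.009,tray=.003,mat=.006,comb_rack=.08,vice=.025,ink=.05,tag0=.016)
for n in('top','scene'):
    p=shot(n,n+'0.png')
    for k,z in Z.items():
        for r in arm.search_frame(k,p)[:9 if k=='tag0' else 2]: print(n,k,round(r['score'],2),np.round(r['at']),at(p,r['at'],z))
E
```

```text
0.0 [0.24478384 0.49191358 0.20432908] [[-0.895, 0.446, -0.001], [0.446, 0.895, -0.002], [0.0, -0.002, -1.0]] 0.09407351109324565 [ 0.07788518 -0.47830135  0.4525413 ]
top scoop 0.93 [284. 300.] [0.4976 0.2031 0.03  ]
top scoop 0.62 [278. 315.] [0.5103 0.1696 0.03  ]
top grip 0.79 [287. 300.] [0.494  0.1998 0.106 ]
top lip 0.68 [281. 302.] [0.5028 0.2007 0.009 ]
top tray 0.74 [250. 310.] [0.573  0.1813 0.003 ]
top tray 0.58 [267. 497.] [ 0.5263 -0.2446  0.003 ]
top mat 0.86 [260. 322.] [0.5487 0.1535 0.006 ]
top comb_rack 0.83 [142. 377.] [0.7998 0.0294 0.08  ]
top vice 0.89 [164. 468.] [ 0.7592 -0.1788  0.025 ]
top ink 0.66 [244. 145.] [0.5919 0.5435 0.05  ]
top ink 0.34 [250. 287.] [0.5736 0.2298 0.05  ]
top tag0 0.62 [283. 290.] [0.4984 0.226  0.016 ]
top tag0 0.57 [265. 312.] [0.5374 0.1765 0.016 ]
top tag0 0.53 [277. 318.] [0.5099 0.1632 0.016 ]
top tag0 0.46 [249. 310.] [0.5748 0.1797 0.016 ]
top tag0 0.45 [265. 305.] [0.5379 0.1919 0.016 ]
scene scoop 0.63 [226. 338.] [0.5113 0.1974 0.03  ]
scene grip 0.96 [226. 337.] [0.5669 0.2065 0.106 ]
scene lip 0.86 [226. 337.] [0.4965 0.1897 0.009 ]
scene tray 0.9 [207. 189.] [ 0.5275 -0.2362  0.003 ]
scene mat 0.98 [259. 343.] [0.5982 0.2309 0.006 ]
scene comb_rack 0.92 [306. 243.] [0.8303 0.0399 0.08  ]
scene comb_rack 0.24 [228. 336.] [0.554  0.1999 0.08  ]
scene vice 0.74 [280. 171.] [ 0.7764 -0.1809  0.025 ]
scene ink 0.54 [228. 339.] [0.5308 0.2022 0.05  ]
scene tag0 0.61 [228. 329.] [0.5136 0.1729 0.016 ]
scene tag0 0.59 [246. 327.] [0.5734 0.1796 0.016 ]
scene tag0 0.43 [236. 329.] [0.5415 0.1774 0.016 ]
scene tag0 0.39 [238. 348.] [0.5336 0.2299 0.016 ]
```

View pics/top0.png

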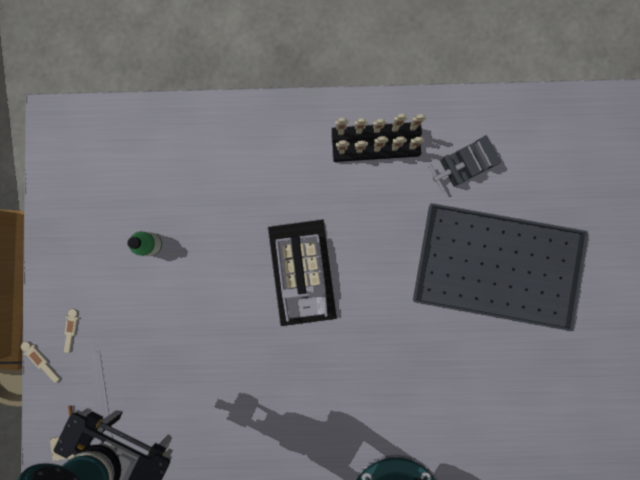

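View pics/scene0.png

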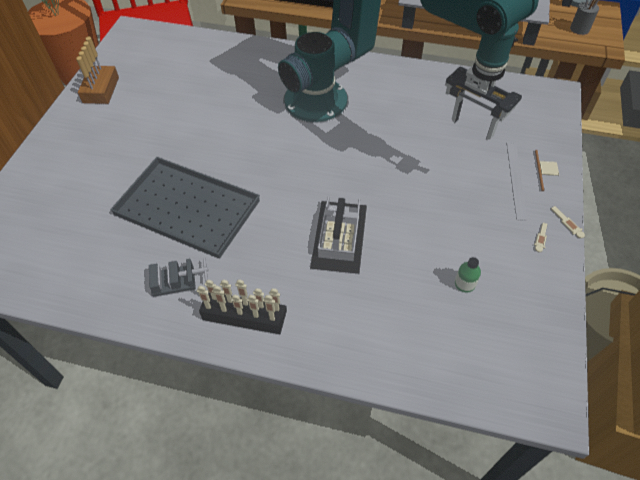

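```bash
cat > m.py <<'E'
from h import *
p=shot('top');g=cv2.cvtColor(p['color'],cv2.COLOR_RGB2GRAY)
def rect(box,thr,z):
    c0,r0,c1,r1=box;m=np.uint8(g[r0:r1,c0:c1]<thr)
    m=cv2.morphologyEx(m,cv2.MORPH_OPEN,np.ones((3,3)))
    cs,_=cv2.findContours(m,cv2.RETR_EXTERNAL,cv2.CHAIN_APPROX_NONE);c=max(cs,key=cv2.contourArea).reshape(-1,2)
    P=np.array([at(p,(y+r0,x+c0),z)[:2] for x,y in c],np.float32)
    (cx,cy),(w,h),a=cv2.minAreaRect(P);return np.round([cx,cy,w,h,a],4)
print('mat',rect((255,210,350,335),35,.006),'tray',rect((400,190,600,340),78,.025))
for t in (60,90,100):print(t,rect((400,190,600,340),t,.025))
cv2.imwrite('pics/crop.png',cv2.resize(p['color'][205:340,250:350,::-1],None,fx=4.4,fy=4.4,interpolation=cv2.INTER_CUBIC))
for rc in((236,297),(293,302)):print(at(p,rc,.117))
E
python3 m.py
```

```text
mat [0.5222 0.1999 0.224  0.1254 6.6065] tray [ 0.5273 -0.244   0.3587  0.2245 78.6545]
60 [ 0.5275 -0.2431  0.3501  0.2203 78.6587]
90 [ 0.5274 -0.2448  0.3617  0.2258 78.6545]
100 [ 0.5279 -0.2445  0.3625  0.2268 78.648 ]
[0.5998 0.2032 0.117 ]
[0.4825 0.1949 0.117 ]
```

View pics/crop.png

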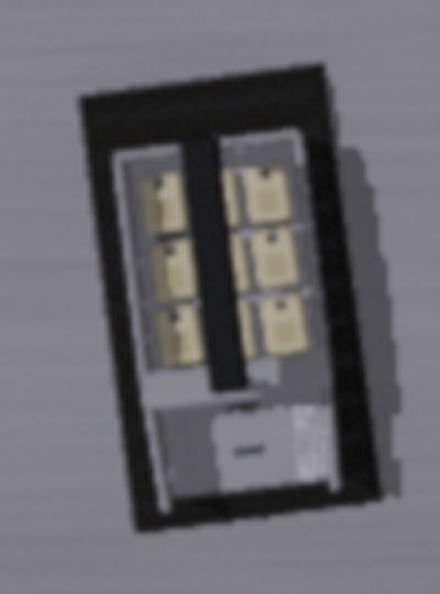

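The top view shows the mat at rows 220–325, cols 268–337. The scoop lies along it with its spout towards the robot (row ~320), its back at row 236 and the bar at cols 295–302. Six blanks are visible beside the bar. The tray corners are near (204,432), (231,587), (329,574) and (301,415). Sizes match the given ones, so I'm moving to a hover above the grip.

Emit:
send_rows([
  [1, [-0.5, -0.17, 0], 0],
  [1, [-1, -0.35, 0], 0],
  [1, [-1, -0.35, 0], 0],
  [1, [-1, -0.35, 0], 0],
])

```text
t: 1.45
tool_pos: [0.3589, 0.3753, 0.2056]
ee_rot: [[-0.893, 0.451, 0.002], [0.451, 0.893, -0.001], [-0.002, -0.001, -1.0]]
ft_force: [-1.1, 0.3, 1.0]
gripper_width: 0.0941
gripper_force: 0.0
```

Emit:
send_rows([
  [1, [-0.5, -0.17, 0], 0],
  [1, [-1, -0.35, 0], 0],
  [1, [-1, -0.35, 0], 0],
  [1, [-1, -0.35, 0], 0],
])

```text
t: 1.85
tool_pos: [0.4695, 0.2616, 0.2052]
ee_rot: [[-0.893, 0.45, 0.001], [0.45, 0.893, -0.001], [-0.001, -0.001, -1.0]]
ft_force: [-0.3, -0.1, -0.0]
gripper_width: 0.094
gripper_force: 0.0
```

Emit:
send_rows([
  [1, [-0.56, -0.2, 0], -0.09],
  [1, [-0.56, -0.2, 0.1], -0.18],
  [1, [-0.56, -0.2, 0.16], -0.27],
  [1, [-0.56, -0.2, 0.16], -0.364],
  [1, [-0.56, -0.2, 0.16], -0.364],
  [1, [-0.56, -0.2, 0.16], -0.364],
  [1, [-0.56, -0.2, 0.16], -0.364],
])

```text
t: 2.55
tool_pos: [0.5285, 0.2013, 0.182]
ee_rot: [[-0.994, -0.109, 0.001], [-0.109, 0.994, 0.001], [-0.001, 0.0, -1.0]]
ft_force: [-0.0, 0.6, 0.4]
gripper_width: 0.0943
gripper_force: 0.0
```

```bash
python3 - <<'E'
from h import *
s=arm.sense();print(s['t'],s['tool_pos'],np.round(s['ee_rot'],3).tolist())
p=shot('wrist','w0.png')
print(at(p,(240,320),.117))
for k,z in dict(grip=.117,scoop=.006).items():
  for r in arm.search_frame(k,p)[:1]: print(k,r['score'],r['at'],at(p,r['at'],z))
E
```

```text
2.55 [0.52849995 0.20133845 0.18198355] [[-0.994, -0.109, 0.001], [-0.109, 0.994, 0.001], [-0.001, 0.0, -1.0]]
[0.515  0.1953 0.117 ]
grip 0.6 [198.4, 330.1] [0.4848 0.1991 0.117 ]
scoop 0.87 [200.1, 328.0] [0.5011 0.1996 0.006 ]
```

View pics/w0.png

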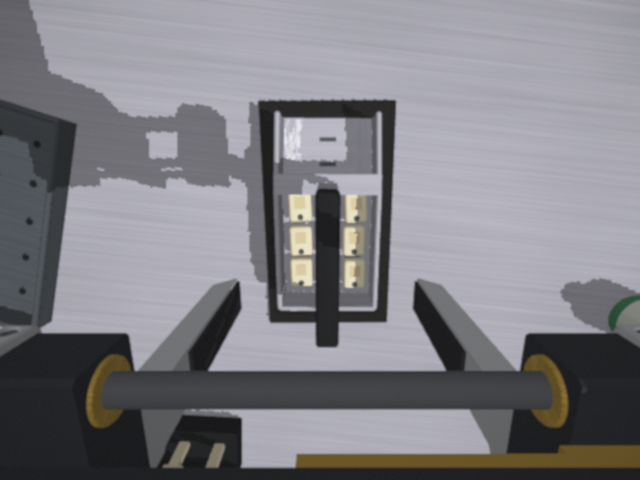

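The wrist view shows the bar running straight up the picture at col 328, rows 190–346, centred between the fingertips (cols 238 and 416). I'm descending and gripping.

Emit:
send_rows([
  [1, [0, 0.01, 0.3], 0],
  [1, [0, 0.01, 0.55], 0],
  [1, [0, 0.01, 0.633], 0],
  [1, [0, 0.01, 0.633], 0],
  [0, [0, 0.01, 0.633], 0],
  [0, [0, 0.01, 0.633], 0],
  [0, [0, 0.01, 0.633], 0],
  [0, [0, 0.01, 0.633], 0],
  [0, [0, 0.01, 0.633], 0],
  [0, [0, 0.01, 0.633], 0],
])

```text
t: 3.7
tool_pos: [0.5287, 0.202, 0.0869]
ee_rot: [[-0.994, -0.11, 0.001], [-0.11, 0.994, 0.0], [-0.001, 0.0, -1.0]]
ft_force: [-0.1, 0.6, 0.9]
gripper_width: 0.0492
gripper_force: 0.0
```

Emit:
send_rows([
  [0, [0, 0, 0], 0],
  [0, [0, 0, 0], 0],
  [0, [0, 0, -0.1], 0],
  [0, [0, 0, -0.2], 0],
  [0, [0, 0, -0.3], 0],
  [0, [0, 0, -0.4], 0],
  [0, [0, 0, -0.4], 0],
])

```text
t: 4.4
tool_pos: [0.5305, 0.2025, 0.1509]
ee_rot: [[-0.994, -0.11, 0.007], [-0.11, 0.994, 0.002], [-0.007, 0.001, -1.0]]
ft_force: [-0.1, -0.6, 0.5]
gripper_width: 0.0004
gripper_force: 0.0
```

```bash
python3 - <<'E'
from h import *
s=arm.sense();print(s['t'],s['tool_pos'],s['q'],s['gripper_width'],s['gripper_force'])
shot('wrist','w1.png');p=shot('scene')
cv2.imwrite('pics/s1.png',cv2.resize(p['color'][120:330,230:450,::-1],None,fx=2.7,fy=2.7,interpolation=cv2.INTER_CUBIC))
E
```

```text
4.4 [0.53054246 0.20252232 0.15089089] [ 1.51706860e+01  7.90089484e+00  8.15403689e+01  3.92059488e-03
  9.01380092e+01 -8.11331886e+01] 0.0004331099830152123 0.0
```

View pics/s1.png

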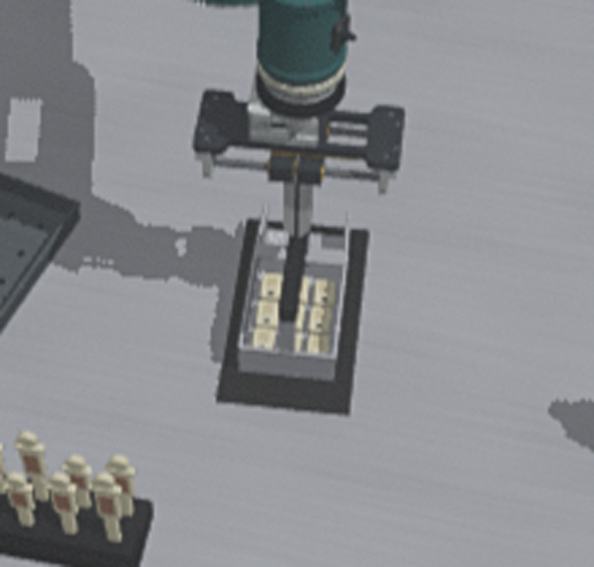

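The fingers had not closed on the bar before I lifted. They are now shut above it, and the scoop still stands on its mat. I'll reopen, descend again and wait longer.

Emit:
send_rows([
  [0.6, [0, 0, -0.1], 0],
  [0.6, [0, 0, -0.1], 0],
  [0.6, [0, 0, -0.1], 0],
  [0.6, [0, 0, -0.1], 0],
  [0.6, [0, 0, -0.1], 0],
  [0.6, [0, 0, -0.1], 0],
  [0.6, [0, 0, -0.1], 0],
  [0.6, [0, 0, -0.1], 0],
])

```text
t: 5.3
tool_pos: [0.5285, 0.2019, 0.1614]
ee_rot: [[-0.994, -0.11, -0.0], [-0.11, 0.994, -0.0], [0.0, 0.0, -1.0]]
ft_force: [0.1, 0.4, -0.4]
gripper_width: 0.0557
gripper_force: 0.0
```

```bash
python3 - <<'E'
from h import *
s=arm.sense();print(s['t'],s['tool_pos'],np.round(s['ee_rot'],3).tolist(),s['gripper_width'])
p=shot('wrist');g=cv2.cvtColor(p['color'],cv2.COLOR_RGB2GRAY)
cv2.imwrite('pics/w2.png',p['color'][60:400,150:520,::-1])
E
```

```text
5.3 [0.52850737 0.20192889 0.1614133 ] [[-0.994, -0.11, -0.0], [-0.11, 0.994, -0.0], [0.0, 0.0, -1.0]] 0.055650256281881534
```

View pics/w2.png

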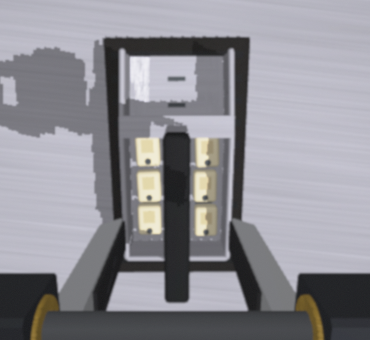

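The wrist crop shows the scoop undisturbed. The bar is at col ~177, between the fingers, and the blanks are in place. I'm descending and closing.

Emit:
send_rows([
  [0.6, [0, 0, 0.25], 0],
  [0.6, [0, 0, 0.45], 0],
  [0.6, [0, 0, 0.495], 0],
  [0, [0, 0, 0.495], 0],
  [0, [0, 0, 0.495], 0],
  [0, [0, 0, 0.495], 0],
  [0, [0, 0, 0.495], 0],
  [0, [0, 0, 0.495], 0],
  [0, [0, 0, 0.495], 0],
  [0, [0, 0, 0.495], 0],
])

```text
t: 6.35
tool_pos: [0.5291, 0.2018, 0.0883]
ee_rot: [[-0.994, -0.11, 0.002], [-0.11, 0.994, 0.0], [-0.002, -0.0, -1.0]]
ft_force: [0.2, -1.0, 3.7]
gripper_width: 0.0176
gripper_force: 30.0
```

Emit:
send_rows([
  [0, [0, 0, 0], 0],
  [0, [0, 0, 0], 0],
  [0, [0, 0, 0], 0],
  [0, [0, 0, 0], 0],
])

```text
t: 6.75
tool_pos: [0.5291, 0.2018, 0.0882]
ee_rot: [[-0.994, -0.11, 0.002], [-0.11, 0.994, 0.0], [-0.002, -0.0, -1.0]]
ft_force: [-0.2, -1.4, 5.5]
gripper_width: 0.0175
gripper_force: 30.0
```

Emit:
send_rows([
  [0, [0, 0, -0.07], 0],
  [0, [0, 0, -0.17], 0],
  [0, [0, 0, -0.27], 0],
  [0, [0, 0, -0.37], 0],
  [0, [0, 0, -0.47], 0],
  [0, [0, 0, -0.55], 0],
  [0, [0, 0, -0.6], 0],
  [0, [0, 0, -0.6], 0],
])

```text
t: 7.55
tool_pos: [0.5293, 0.2021, 0.1791]
ee_rot: [[-0.994, -0.11, 0.003], [-0.11, 0.994, 0.001], [-0.003, 0.001, -1.0]]
ft_force: [0.8, -0.1, -3.4]
gripper_width: 0.0179
gripper_force: 30.0
```

```bash
cat > geo.py <<'E'
from h import *
# tray frame
a=np.radians(-11.35);X=np.array([np.cos(a),np.sin(a)]);Y=np.array([-X[1],X[0]]);O=np.array([.5275,-.2435])
def W(x,y): return O+X*x+Y*y
def go(tx,ty,z,yaw=-11.35):
    "tray coords of TCP wanted -> tool shift units, turn units (spout to -x tray)"
    s=arm.sense();E=np.array(s['ee_rot']);d=np.r_[W(tx,ty),z]-s['tool_pos']
    cur=np.degrees(np.arctan2(-E[1,0],-E[0,0]))
    return (E.T@d/.15).round(3),round(-(yaw-cur)/90,3)
def where():
    s=arm.sense();d=np.array(s['tool_pos'])[:2]-O;return s['t'],(d@X).round(4),(d@Y).round(4),round(s['tool_pos'][2],4),np.round(s['ee_rot'],3)[:,2],s['gripper_force'],np.round(s['ft_force'],1)
E
python3 - <<'E'
from geo import *
print(where());print(go(0.0,0.115,.178),go(0.0,0.,.178))
p=shot('scene');cv2.imwrite('pics/s2.png',np.hstack([cv2.resize(p['color'][60:330,230:430,::-1],None,fx=2,fy=2,interpolation=cv2.INTER_CUBIC),cv2.resize(shot('wrist')['color'][60:400,150:520,::-1],(400,540))]))
E
```

```text
(7.55, np.float64(-0.0859), np.float64(0.4373), np.float64(0.1791), array([ 0.003,  0.001, -1.   ]), 29.998390674591064, array([ 0.8, -0.1, -3.4]))
(array([ 0.106, -2.221,  0.006]), np.float64(0.196)) (array([ 0.338, -2.952,  0.005]), np.float64(0.196))
```

View pics/s2.png

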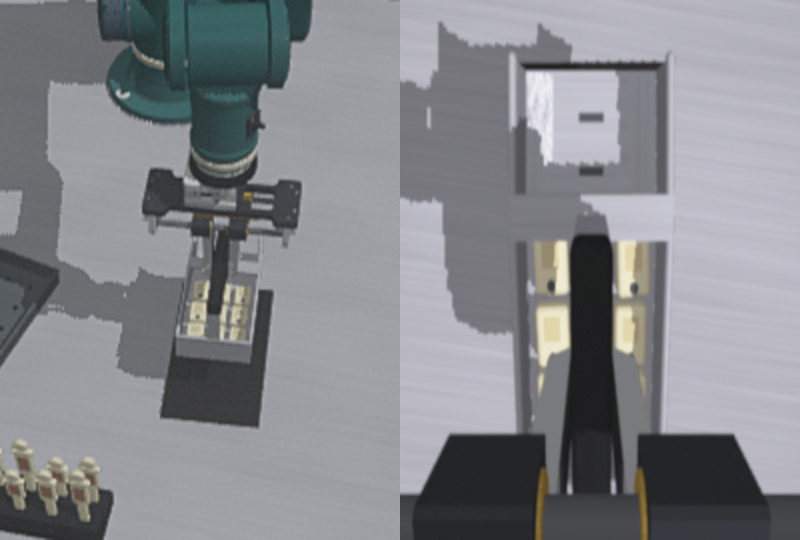

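The scoop is lifted level: the left half shows it above the mat, and the right half shows the bar held (col ~590) with the blanks still in rows. I'm carrying it over the near third of the tray.

Emit:
send_rows([
  [0, [0, -0.05, 0], 0],
  [0, [0, -0.15, 0], 0],
  [0, [0.02, -0.3, 0], 0],
  [0, [0.03, -0.5, 0], 0],
  [0, [0.03, -0.7, 0], 0.0],
  [0, [0.03, -0.85, 0], 0.0],
  [0, [0.03, -1, 0], 0.0],
])

```text
t: 8.35
tool_pos: [0.5401, 0.0498, 0.1767]
ee_rot: [[-0.994, -0.108, -0.001], [-0.108, 0.994, -0.001], [0.001, -0.0, -1.0]]
ft_force: [0.6, 0.4, -3.9]
gripper_width: 0.0179
gripper_force: 30.0
```

Emit:
send_rows([
  [0, [0, -0.15, 0], 0.02],
  [0, [0, -0.3, 0], 0.05],
  [0, [0, -0.45, 0], 0.08],
  [0, [0, -0.6, 0], 0.11],
  [0, [0, -0.75, 0], 0.14],
  [0, [0, -0.87, 0], 0.17],
  [0, [0, -0.97, 0], 0.19],
  [0, [0, -1, 0], 0.196],
  [0, [0, -1, 0], 0.196],
])

```text
t: 9.25
tool_pos: [0.5567, -0.0975, 0.177]
ee_rot: [[-0.98, 0.198, -0.001], [0.198, 0.98, 0.0], [0.001, 0.0, -1.0]]
ft_force: [0.6, 0.4, -3.0]
gripper_width: 0.0181
gripper_force: 30.0
```

```bash
python3 - <<'E'
from geo import *
print(where());print(go(0.02,0.115,.178),go(0.02,0.115,.1))
p=shot('wrist','w3.png');H=np.array(p['hand_eye']);print(H.round(4).tolist(),p['intrinsics'])
# predicted rows of lip / strap edges for tilt
Hi=np.linalg.inv(H);K=np.array(p['intrinsics'])
def pr(sx,sz,th,gx=12,gz=100):
    dx,dz=(sx-gx)/1e3,(sz-gz)/1e3;c,s=np.cos(np.radians(th)),np.sin(np.radians(th))
    x,z=dx*c-dz*s,dx*s+dz*c
    q=Hi@np.array([-x,0,-.019-z,1]);u=K@q[:3];return (u[:2]/u[2]).round(0)
for th in(0,10,20,30):print(th,'lip',pr(-95,3,th),'strapF',pr(-46,43,th),'strapB',pr(-28,43,th),'barF',pr(-38,111,th))
for k in('lip','grip'):print(k,[(r['score'],np.round(r['at'])) for r in arm.search_frame(k,p)[:1]])
g=cv2.cvtColor(p['color'],cv2.COLOR_RGB2GRAY);print([int(v) for v in g[60:220:3,345]])
E
```

```text
(9.25, np.float64(-0.0001), np.float64(0.1489), np.float64(0.177), array([-0.001,  0.   , -1.   ]), 29.998389780521393, array([ 0.6,  0.4, -3. ]))
(array([-0.134, -0.226, -0.007]), np.float64(-0.001)) (array([-0.135, -0.226,  0.513]), np.float64(-0.001))
[[-0.0002, -0.9653, -0.2611, 0.076], [1.0, -0.0, -0.0006, 0.0006], [0.0006, -0.2611, 0.9653, -0.1802], [0.0, 0.0, 0.0, 1.0]] [[353.96099101   0.         326.7386566 ]
 [  0.         353.96099101 246.25547642]
 [  0.           0.           1.        ]]
0 lip [326. 103.] strapF [326. 181.] strapB [326. 210.] barF [326. 213.]
10 lip [326. 133.] strapF [326. 197.] strapB [326. 225.] barF [326. 207.]
20 lip [326. 162.] strapF [326. 214.] strapB [326. 241.] barF [326. 205.]
30 lip [326. 190.] strapF [326. 232.] strapB [326. 257.] barF [326. 207.]
lip [(0.81, array([200., 327.]))]
grip [(0.95, array([199., 327.]))]
[214, 214, 212, 216, 213, 213, 215, 214, 216, 215, 213, 215, 215, 216, 213, 223, 215, 219, 223, 224, 224, 222, 224, 224, 224, 222, 221, 221, 224, 224, 222, 221, 220, 220, 220, 222, 221, 221, 219, 149, 144, 208, 221, 222, 220, 219, 219, 217, 218, 219, 206, 105, 64, 48]
```

Emit:
send_rows([
  [0, [-0.03, -0.06, 0.1], 0],
  [0, [-0.07, -0.12, 0.2], 0],
  [0, [-0.11, -0.18, 0.3], 0],
  [0, [-0.135, -0.226, 0.42], 0],
  [0, [-0.135, -0.226, 0.5], 0],
  [0, [-0.135, -0.226, 0.55], 0],
  [0, [-0.135, -0.226, 0.567], 0],
  [0, [-0.135, -0.226, 0.567], 0],
])

```text
t: 10.2
tool_pos: [0.5701, -0.1337, 0.092]
ee_rot: [[-0.981, 0.196, -0.0], [0.196, 0.981, 0.0], [0.0, 0.0, -1.0]]
ft_force: [-0.3, 1.0, -3.4]
gripper_width: 0.0177
gripper_force: 30.0
```

Emit:
send_rows([
  [0, [0.05, 0, 0], 0],
  [0, [0.1, 0, 0], 0],
  [0, [0.13, 0, 0], 0],
  [0, [0.16, 0, 0], 0],
  [0, [0.19, 0, 0], 0],
  [0, [0.22, 0, -0.02], 0],
  [0, [0.22, 0, -0.02], 0],
])

```text
t: 10.9
tool_pos: [0.5424, -0.1286, 0.0994]
ee_rot: [[-0.98, 0.197, 0.014], [0.197, 0.98, -0.003], [-0.014, -0.001, -1.0]]
ft_force: [7.3, -0.2, 0.6]
gripper_width: 0.0179
gripper_force: 30.0
```

```bash
python3 - <<'E'
from geo import *
print(where())
p=shot('wrist');g=cv2.cvtColor(p['color'],cv2.COLOR_RGB2GRAY);cv2.imwrite('pics/w4.png',p['color'][:,:,::-1]);print([int(v) for v in g[60:220:3,345]])
E
```

```text
(10.9, np.float64(-0.008), np.float64(0.1156), np.float64(0.0994), array([ 0.014, -0.003, -1.   ]), 30.00008136034012, array([ 7.3, -0.2,  0.6]))
[219, 221, 222, 219, 222, 221, 220, 219, 222, 222, 219, 218, 221, 221, 220, 109, 109, 90, 106, 224, 226, 230, 230, 232, 229, 230, 231, 232, 231, 229, 229, 231, 232, 231, 230, 228, 228, 229, 230, 229, 180, 158, 158, 203, 230, 230, 228, 227, 227, 224, 224, 204, 142, 57]
```

Emit:
send_rows([
  [0, [0.03, 0, -0.02], 0],
  [0, [0.06, 0, -0.04], 0],
  [0, [0.09, 0, -0.06], 0],
  [0, [0.12, 0, -0.08], 0],
  [0, [0.12, 0, -0.08], 0],
])

```text
t: 11.45
tool_pos: [0.5253, -0.1252, 0.1121]
ee_rot: [[-0.98, 0.197, 0.016], [0.197, 0.98, -0.004], [-0.016, -0.001, -1.0]]
ft_force: [7.8, -0.5, 2.7]
gripper_width: 0.018
gripper_force: 30.0
```

```bash
python3 - <<'E'
from geo import *
print(where())
p=shot('wrist');g=cv2.cvtColor(p['color'],cv2.COLOR_RGB2GRAY);print([int(v) for v in g[60:220:3,345]])
E
```

```text
(11.45, np.float64(-0.0255), np.float64(0.1156), np.float64(0.1121), array([ 0.016, -0.004, -1.   ]), 30.00020742416382, array([ 7.8, -0.5,  2.7]))
[209, 212, 208, 211, 213, 209, 213, 215, 215, 215, 214, 217, 214, 215, 216, 215, 214, 216, 217, 214, 214, 216, 216, 217, 135, 108, 93, 77, 191, 218, 209, 191, 220, 224, 200, 218, 225, 224, 214, 223, 228, 225, 222, 225, 224, 191, 158, 158, 161, 213, 227, 228, 228, 204]
```

Emit:
send_rows([
  [0, [0.03, 0, -0.02], 0],
  [0, [0.06, 0, -0.04], 0],
  [0, [0.085, 0, -0.06], 0],
  [0, [0.085, 0, -0.06], 0],
])

```text
t: 11.9
tool_pos: [0.5115, -0.1224, 0.1201]
ee_rot: [[-0.98, 0.197, 0.012], [0.197, 0.98, -0.003], [-0.013, -0.001, -1.0]]
ft_force: [6.6, -1.1, 2.7]
gripper_width: 0.0178
gripper_force: 30.0
```

Emit:
send_rows([
  [0, [-0.1, 0, 0], 0],
  [0, [-0.25, 0, 0], 0],
  [0, [-0.42, 0, 0.0], 0],
  [0, [-0.56, 0, 0.0], 0],
  [0, [-0.62, 0, 0.0], 0],
  [0, [-0.62, 0, 0.0], 0],
])

```text
t: 12.5
tool_pos: [0.5987, -0.1397, 0.1155]
ee_rot: [[-0.981, 0.196, -0.002], [0.196, 0.981, 0.001], [0.002, 0.0, -1.0]]
ft_force: [-0.6, 0.6, -3.5]
gripper_width: 0.018
gripper_force: 30.0
```

```bash
python3 - <<'E'
from geo import *
print(where())
p=shot('wrist');g=cv2.cvtColor(p['color'],cv2.COLOR_RGB2GRAY);print([int(v) for v in g[60:240:3,345]])
q=shot('scene');cv2.imwrite('pics/s5.png',np.hstack([cv2.resize(q['color'][60:300,80:300,::-1],None,fx=2,fy=2,interpolation=cv2.INTER_CUBIC),cv2.resize(p['color'][60:400,150:520,::-1],(360,480))]))
E
```

```text
(12.5, np.float64(0.0494), np.float64(0.1158), np.float64(0.1155), array([-0.002,  0.001, -1.   ]), 29.99897539615631, array([-0.6,  0.6, -3.5]))
[119, 121, 120, 118, 119, 121, 122, 119, 123, 121, 123, 123, 122, 122, 118, 118, 120, 120, 120, 121, 121, 122, 121, 120, 119, 120, 123, 118, 88, 81, 81, 79, 81, 79, 114, 163, 179, 186, 174, 201, 181, 187, 215, 228, 195, 224, 223, 216, 229, 188, 166, 169, 169, 197, 230, 197, 143, 141, 141, 139]
```

View pics/s5.png

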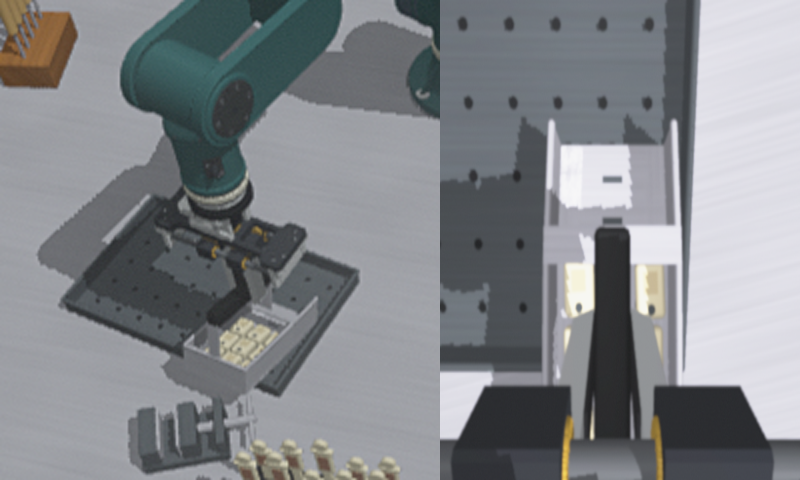

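The left half shows the scoop tipped over the near third, with the nine blanks still at its back. In the right half the lip is at about row 145 of the crop (full-picture row ~162, about 20° of tilt). Next I'll raise it slightly and start with a gentle shake.

Emit:
send_rows([
  [0, [0, 0, -0.06], 0],
  [0, [0, 0, -0.12], 0],
  [0, [0.08, 0, -0.12], 0],
  [0, [0, 0, -0.12], 0],
  [0, [0.08, 0, -0.12], 0],
  [0, [0, 0, -0.12], 0],
  [0, [0.08, 0, -0.12], 0],
  [0, [0, 0, -0.12], 0],
  [0, [0, 0, -0.12], 0],
])

```text
t: 13.5
tool_pos: [0.5996, -0.1399, 0.1357]
ee_rot: [[-0.98, 0.197, 0.003], [0.197, 0.98, -0.001], [-0.003, -0.0, -1.0]]
ft_force: [-0.6, -0.2, -4.1]
gripper_width: 0.0176
gripper_force: 30.0
```

```bash
cat > look.py <<'E'
from geo import *
print(where())
p=shot('wrist');c=p['color'].astype(int)
g=cv2.cvtColor(p['color'],cv2.COLOR_RGB2GRAY);d=g[60:240,345].astype(int);print('lip jumps',[60+i for i in np.where(np.diff(d)>25)[0]])
hsv=cv2.cvtColor(p['color'],cv2.COLOR_RGB2HSV)
m=np.uint8((hsv[...,1]>35)&(hsv[...,0]>15)&(hsv[...,0]<35)&(hsv[...,2]>90));m[330:]=0
n,_,st,ce=cv2.connectedComponentsWithStats(m)
for i in range(1,n):
    if st[i,4]>40: print('blob x%d-%d y%d-%d A%d'%(st[i,0],st[i,0]+st[i,2],st[i,1],st[i,1]+st[i,3],st[i,4]))
print('tags',[(round(r['score'],2),*np.round(r['at']).astype(int)) for r in arm.search_frame('tag0',p)])
import sys
cv2.imwrite('pics/last.png',p['color'][:,:,::-1])
E
python3 look.py
```

```text
(13.5, np.float64(0.0503), np.float64(0.1157), np.float64(0.1357), array([ 0.003, -0.001, -1.   ]), 29.999393820762634, array([-0.6, -0.2, -4.1]))
lip jumps [np.int64(161), np.int64(162), np.int64(218), np.int64(219)]
blob x316-344 y185-220 A233
blob x351-381 y187-219 A738
blob x280-309 y199-219 A238
blob x279-283 y248-274 A56
blob x307-310 y248-272 A62
blob x350-378 y248-277 A465
blob x277-291 y282-310 A100
blob x369-380 y285-317 A209
tags [(0.86, np.int64(202), np.int64(292)), (0.83, np.int64(265), np.int64(363)), (0.81, np.int64(295), np.int64(377)), (0.72, np.int64(261), np.int64(293)), (0.67, np.int64(204), np.int64(366))]
```

Emit:
send_rows([
  [0, [0.08, 0, 0], 0],
  [0, [0, 0, 0], 0],
  [0, [0.08, 0, 0], 0],
  [0, [0, 0, 0], 0],
  [0, [0, 0, 0], 0],
])

```text
t: 14.1
tool_pos: [0.5993, -0.1399, 0.1347]
ee_rot: [[-0.98, 0.197, 0.001], [0.197, 0.98, -0.0], [-0.001, -0.0, -1.0]]
ft_force: [0.1, 0.1, -3.3]
gripper_width: 0.0177
gripper_force: 30.0
```

```bash
python3 look.py
```

```text
(14.1, np.float64(0.05), np.float64(0.1158), np.float64(0.1347), array([ 0.001, -0.   , -1.   ]), 29.999290108680725, array([ 0.1,  0.1, -3.3]))
lip jumps [np.int64(218)]
blob x280-311 y138-172 A448
blob x316-346 y142-183 A195
blob x351-382 y144-185 A884
blob x325-337 y149-161 A138
blob x279-309 y197-219 A313
blob x313-342 y197-219 A276
blob x350-378 y198-219 A454
blob x277-285 y247-284 A131
blob x351-380 y249-289 A685
tags [(0.94, np.int64(267), np.int64(293)), (0.92, np.int64(211), np.int64(293)), (0.85, np.int64(268), np.int64(367)), (0.85, np.int64(160), np.int64(328)), (0.74, np.int64(210), np.int64(328)), (0.66, np.int64(210), np.int64(364)), (0.62, np.int64(165), np.int64(365)), (0.55, np.int64(156), np.int64(295)), (0.37, np.int64(259), np.int64(327)), (0.18, np.int64(436), np.int64(303))]
```

Emit:
send_rows([
  [0, [0.07, 0, 0], 0],
  [0, [0, 0, 0], 0],
  [0, [0, 0, 0], 0],
  [0, [0, 0, 0], 0],
])

```text
t: 14.6
tool_pos: [0.599, -0.1398, 0.1344]
ee_rot: [[-0.98, 0.197, 0.0], [0.197, 0.98, -0.0], [-0.0, 0.0, -1.0]]
ft_force: [-0.2, -0.3, -3.8]
gripper_width: 0.0181
gripper_force: 30.0
```

```bash
python3 look.py
```

```text
(14.6, np.float64(0.0497), np.float64(0.1158), np.float64(0.1344), array([ 0., -0., -1.]), 29.999387562274933, array([-0.2, -0.3, -3.8]))
lip jumps [np.int64(161), np.int64(218)]
blob x282-311 y102-142 A183
blob x350-381 y111-137 A302
blob x316-346 y118-156 A565
blob x279-309 y180-219 A254
blob x314-343 y181-219 A208
blob x350-379 y182-218 A748
blob x278-283 y247-269 A63
blob x351-380 y247-275 A487
tags [(0.83, np.int64(260), np.int64(290)), (0.83, np.int64(262), np.int64(365)), (0.8, np.int64(203), np.int64(366)), (0.79, np.int64(137), np.int64(329)), (0.78, np.int64(124), np.int64(367)), (0.7, np.int64(200), np.int64(329)), (0.63, np.int64(122), np.int64(295)), (0.58, np.int64(200), np.int64(295)), (0.22, np.int64(143), np.int64(159))]
```

The first row is in the near third of the tray. I'm lifting slightly and moving gently to the middle third.

Emit:
send_rows([
  [0, [0, 0, -0.05], 0],
  [0, [0, 0, -0.12], 0],
  [0, [0, -0.03, -0.18], 0],
  [0, [0, -0.1, -0.2], 0],
  [0, [0, -0.2, -0.2], 0],
  [0, [0, -0.32, -0.2], 0],
  [0, [0, -0.45, -0.2], 0],
  [0, [0, -0.58, -0.18], 0],
  [0, [0, -0.69, -0.14], 0],
  [0, [0, -0.76, -0.08], 0],
])

```text
t: 15.7
tool_pos: [0.5757, -0.254, 0.1456]
ee_rot: [[-0.98, 0.199, -0.0], [0.199, 0.98, -0.0], [-0.0, -0.0, -1.0]]
ft_force: [1.1, 0.7, -4.0]
gripper_width: 0.0176
gripper_force: 30.0
```

Emit:
send_rows([
  [0, [0, 0, 0.03], 0],
  [0, [0, 0, 0.08], 0],
  [0, [0, 0, 0.08], 0],
])

```text
t: 16.0
tool_pos: [0.5758, -0.2503, 0.1322]
ee_rot: [[-0.981, 0.196, -0.003], [0.196, 0.981, 0.002], [0.003, 0.002, -1.0]]
ft_force: [-0.2, 0.4, -2.8]
gripper_width: 0.0178
gripper_force: 30.0
```

```bash
python3 look.py
```

```text
(16.0, np.float64(0.0487), np.float64(0.0029), np.float64(0.1322), array([-0.003,  0.002, -1.   ]), 29.999345541000366, array([-0.2,  0.4, -2.8]))
lip jumps [np.int64(161), np.int64(218)]
blob x421-453 y104-144 A235
blob x452-531 y119-169 A671
blob x314-343 y183-219 A188
blob x350-379 y182-218 A715
blob x280-309 y202-219 A210
blob x351-380 y247-275 A469
blob x278-282 y248-267 A47
tags [(0.95, np.int64(204), np.int64(364)), (0.95, np.int64(150), np.int64(466)), (0.86, np.int64(201), np.int64(293)), (0.8, np.int64(128), np.int64(510)), (0.77, np.int64(259), np.int64(292)), (0.77, np.int64(260), np.int64(366)), (0.77, np.int64(200), np.int64(329)), (0.73, np.int64(262), np.int64(325)), (0.56, np.int64(125), np.int64(436))]
```

Emit:
send_rows([
  [0, [0.08, 0, 0], 0],
  [0, [0, 0, 0], 0],
  [0, [0, 0, 0], 0],
])

```text
t: 16.4
tool_pos: [0.5776, -0.251, 0.1349]
ee_rot: [[-0.981, 0.195, 0.002], [0.195, 0.981, -0.001], [-0.002, -0.0, -1.0]]
ft_force: [-0.1, 0.7, -2.9]
gripper_width: 0.0176
gripper_force: 30.0
```

```bash
python3 look.py
```

```text
(16.4, np.float64(0.0506), np.float64(0.0025), np.float64(0.1349), array([ 0.002, -0.001, -1.   ]), 29.999370574951172, array([-0.1,  0.7, -2.9]))
lip jumps [np.int64(160), np.int64(217)]
blob x421-453 y100-141 A235
blob x452-531 y116-166 A677
blob x315-341 y158-189 A56
blob x351-380 y160-201 A775
blob x278-307 y211-219 A197
blob x315-342 y213-218 A103
blob x354-378 y216-218 A46
blob x362-380 y247-255 A99
tags [(0.96, np.int64(146), np.int64(468)), (0.93, np.int64(127), np.int64(509)), (0.88, np.int64(181), np.int64(366)), (0.74, np.int64(250), np.int64(367)), (0.68, np.int64(181), np.int64(328)), (0.62, np.int64(119), np.int64(435)), (0.6, np.int64(215), np.int64(326)), (0.59, np.int64(218), np.int64(293)), (0.56, np.int64(183), np.int64(293))]
```

Emit:
send_rows([
  [0, [0.08, 0, 0], 0],
  [0, [0, 0, 0], 0],
  [0, [0, 0, 0], 0],
])

```text
t: 16.8
tool_pos: [0.577, -0.2514, 0.1345]
ee_rot: [[-0.981, 0.196, 0.001], [0.196, 0.981, -0.0], [-0.001, -0.0, -1.0]]
ft_force: [-0.1, 0.8, -2.7]
gripper_width: 0.0181
gripper_force: 30.0
```

```bash
python3 look.py
```

```text
(16.8, np.float64(0.0501), np.float64(0.002), np.float64(0.1345), array([ 0.001, -0.   , -1.   ]), 29.999482333660126, array([-0.1,  0.8, -2.7]))
lip jumps [np.int64(159), np.int64(160), np.int64(217)]
blob x422-453 y101-141 A237
blob x487-532 y117-138 A384
blob x453-486 y128-167 A276
blob x280-311 y135-158 A192
blob x350-381 y135-173 A752
blob x316-345 y137-157 A126
blob x315-343 y197-218 A232
blob x352-381 y197-217 A464
blob x279-308 y203-218 A261
tags [(0.95, np.int64(148), np.int64(293)), (0.82, np.int64(149), np.int64(330)), (0.79, np.int64(206), np.int64(368)), (0.76, np.int64(120), np.int64(437)), (0.73, np.int64(206), np.int64(326)), (0.72, np.int64(155), np.int64(365)), (0.66, np.int64(145), np.int64(468)), (0.66, np.int64(127), np.int64(509))]
```

Emit:
send_rows([
  [0, [0.06, 0, 0], 0],
  [0, [0, 0, 0], 0],
  [0, [0, 0, 0], 0],
  [0, [0, 0, 0], 0],
])

```text
t: 17.3
tool_pos: [0.5766, -0.2516, 0.1343]
ee_rot: [[-0.98, 0.197, 0.0], [0.197, 0.98, -0.0], [-0.0, 0.0, -1.0]]
ft_force: [0.7, 0.1, -3.2]
gripper_width: 0.0178
gripper_force: 30.0
```

```bash
python3 look.py
```

```text
(17.3, np.float64(0.0497), np.float64(0.0018), np.float64(0.1343), array([ 0., -0., -1.]), 29.99941259622574, array([ 0.7,  0.1, -3.2]))
lip jumps [np.int64(159), np.int64(160)]
blob x316-344 y100-140 A137
blob x348-376 y101-141 A129
blob x283-313 y102-141 A144
blob x422-454 y102-142 A242
blob x487-532 y117-138 A385
blob x453-486 y129-167 A277
blob x315-344 y185-217 A181
blob x352-381 y185-217 A699
blob x279-308 y203-217 A214
tags [(0.94, np.int64(147), np.int64(470)), (0.85, np.int64(128), np.int64(508)), (0.8, np.int64(204), np.int64(366)), (0.76, np.int64(122), np.int64(363)), (0.68, np.int64(123), np.int64(436)), (0.66, np.int64(202), np.int64(326)), (0.65, np.int64(122), np.int64(299)), (0.58, np.int64(201), np.int64(292))]
```

Row 2 is lying in the middle third. I'm moving to the far third.

Emit:
send_rows([
  [0, [0, 0, -0.05], 0],
  [0, [0, 0, -0.12], 0],
  [0, [0, -0.03, -0.18], 0],
  [0, [0, -0.1, -0.2], 0],
  [0, [0, -0.2, -0.2], 0],
  [0, [0, -0.32, -0.2], 0],
  [0, [0, -0.45, -0.2], 0],
  [0, [0, -0.58, -0.18], 0],
  [0, [0, -0.69, -0.14], 0],
  [0, [0, -0.75, -0.08], 0],
])

```text
t: 18.4
tool_pos: [0.5536, -0.3643, 0.1455]
ee_rot: [[-0.98, 0.199, 0.0], [0.199, 0.98, -0.0], [-0.0, -0.0, -1.0]]
ft_force: [0.2, -0.7, -2.7]
gripper_width: 0.0183
gripper_force: 30.0
```

Emit:
send_rows([
  [0, [0, 0, 0.03], 0],
  [0, [0, -0.01, 0.08], 0],
  [0, [0, -0.01, 0.08], 0],
  [0, [0.08, -0.01, 0.08], 0],
  [0, [0, -0.01, 0.08], 0],
  [0, [0, -0.01, 0.08], 0],
])

```text
t: 19.0
tool_pos: [0.5551, -0.3624, 0.1345]
ee_rot: [[-0.981, 0.195, 0.001], [0.195, 0.981, -0.0], [-0.001, 0.0, -1.0]]
ft_force: [-0.7, -0.4, -3.0]
gripper_width: 0.0181
gripper_force: 30.0
```

```bash
python3 look.py
```

```text
(19.0, np.float64(0.0505), np.float64(-0.1112), np.float64(0.1345), array([ 0.001, -0.   , -1.   ]), 29.999487698078156, array([-0.7, -0.4, -3. ]))
lip jumps [np.int64(158), np.int64(159), np.int64(216)]
blob x421-521 y99-140 A1059
blob x558-640 y101-167 A1261
blob x434-445 y119-131 A60
blob x576-589 y120-132 A108
blob x607-620 y136-149 A136
blob x280-310 y157-198 A143
blob x316-342 y160-201 A126
blob x353-382 y164-204 A903
tags [(0.89, np.int64(121), np.int64(437)), (0.85, np.int64(186), np.int64(366)), (0.79, np.int64(122), np.int64(502)), (0.74, np.int64(182), np.int64(328)), (0.74, np.int64(128), np.int64(633)), (0.71, np.int64(181), np.int64(295)), (0.66, np.int64(123), np.int64(576)), (0.62, np.int64(146), np.int64(606)), (0.58, np.int64(119), np.int64(469))]
```

Three blanks are left at the lip, so I'm shaking them out.

Emit:
send_rows([
  [0, [0.08, 0, 0], 0],
  [0, [0, 0, 0], 0],
  [0, [0, 0, 0], 0],
  [0, [0.07, 0, 0], 0],
  [0, [0, 0, 0], 0],
  [0, [0, 0, 0], 0],
  [0, [0, 0, 0], 0],
])

```text
t: 19.8
tool_pos: [0.5541, -0.3633, 0.1344]
ee_rot: [[-0.981, 0.196, 0.0], [0.196, 0.981, -0.0], [-0.0, -0.0, -1.0]]
ft_force: [-0.5, 0.2, -1.4]
gripper_width: 0.018
gripper_force: 30.0
```

```bash
python3 look.py
```

```text
(19.8, np.float64(0.0497), np.float64(-0.1122), np.float64(0.1344), array([ 0., -0., -1.]), 29.999453723430634, array([-0.5,  0.2, -1.4]))
lip jumps [np.int64(157), np.int64(215)]
blob x355-390 y83-128 A224
blob x284-313 y101-141 A212
blob x422-522 y100-141 A1096
blob x365-379 y103-119 A147
blob x559-640 y102-167 A1260
blob x467-479 y119-132 A133
blob x292-304 y120-134 A158
blob x317-340 y121-157 A115
blob x435-447 y120-133 A146
blob x500-513 y120-133 A136
blob x576-590 y120-134 A161
blob x337-348 y122-157 A147
blob x324-339 y127-142 A179
blob x608-622 y137-150 A155
tags [(0.87, np.int64(120), np.int64(438)), (0.87, np.int64(146), np.int64(606)), (0.84, np.int64(105), np.int64(374)), (0.81, np.int64(120), np.int64(471)), (0.73, np.int64(122), np.int64(297)), (0.63, np.int64(123), np.int64(505)), (0.63, np.int64(120), np.int64(578)), (0.62, np.int64(130), np.int64(633)), (0.59, np.int64(143), np.int64(331))]
```

Emit:
send_rows([
  [0, [0, 0, -0.1], 0],
  [0, [0, 0, -0.25], 0],
  [0, [0, 0, -0.4], 0],
  [0, [0, 0.1, -0.5], 0],
  [0, [0, 0.3, -0.55], 0],
  [0, [0, 0.5, -0.55], 0],
  [0, [0, 0.7, -0.55], 0],
  [0, [0, 0.9, -0.55], 0],
  [0, [0, 1, -0.55], 0],
])

```text
t: 20.8
tool_pos: [0.5841, -0.2127, 0.2178]
ee_rot: [[-0.981, 0.194, 0.001], [0.194, 0.981, 0.001], [-0.001, 0.001, -1.0]]
ft_force: [-0.9, -0.9, -3.4]
gripper_width: 0.0176
gripper_force: 30.0
```

Emit:
send_rows([
  [0, [0, 0.2, 0], 0],
  [0, [0, 0.4, 0], 0],
  [0, [0, 0.6, 0], 0],
  [0, [0, 0.8, 0], 0],
  [0, [0, 1, 0], 0],
])

```text
t: 21.3
tool_pos: [0.6131, -0.0679, 0.2173]
ee_rot: [[-0.98, 0.197, 0.001], [0.197, 0.98, -0.0], [-0.001, -0.0, -1.0]]
ft_force: [0.1, -0.4, -2.5]
gripper_width: 0.0176
gripper_force: 30.0
```

Emit:
send_rows([
  [0, [0, 0.2, 0], -0.03],
  [0, [0, 0.4, 0], -0.06],
  [0, [0, 0.6, 0], -0.1],
  [0, [0, 0.8, 0], -0.15],
  [0, [0, 0.95, 0], -0.19],
  [0, [0, 1, 0], -0.196],
  [0, [0, 1, 0], -0.196],
])

```text
t: 22.0
tool_pos: [0.6425, 0.0787, 0.2168]
ee_rot: [[-0.994, -0.11, -0.0], [-0.11, 0.994, -0.0], [0.0, -0.0, -1.0]]
ft_force: [-0.4, -0.6, -2.1]
gripper_width: 0.0177
gripper_force: 30.0
```

```bash
python3 - <<'E'
from geo import *
s=arm.sense();print(s['t'],s['tool_pos'],np.round(s['ee_rot'],3).tolist())
E_=np.array(s['ee_rot'])
print('to mat',(E_.T@(np.array([.533,.2015,s['tool_pos'][2]])-s['tool_pos'])/.15).round(3),'yaw',np.degrees(np.arctan2(-E_[1,0],-E_[0,0])))
p=shot('top')
for r in arm.search_frame('tag0',p):
    w=at(p,r['at'],.017)
    d=w[:2]-O;print(round(r['score'],2),np.round(r['at']),(d@X).round(3),(d@Y).round(3))
q=shot('wrist')
cv2.imwrite('pics/c.png',np.hstack([cv2.resize(p['color'][195:335,405:600,::-1],(400,288),interpolation=cv2.INTER_CUBIC),cv2.resize(q['color'][:,:,::-1],(384,288))]))
exec(open('m.py').read().split("print('mat'")[0]);print(rect((400,190,600,340),60,.025))
E
```

```text
22.0 [0.64246629 0.0786642  0.21681467] [[-0.994, -0.11, -0.0], [-0.11, 0.994, -0.0], [0.0, -0.0, -1.0]]
to mat [ 0.635  0.894 -0.   ] yaw 6.326860081141654
0.67 [296. 555.] -0.044 -0.132
0.62 [290. 506.] -0.049 -0.023
0.53 [279. 454.] -0.046 0.093
0.48 [287. 493.] -0.049 0.005
0.44 [298. 528.] -0.058 -0.076
[ 0.5151 -0.2349  0.2835  0.1951 78.3756]
```

View pics/c.png

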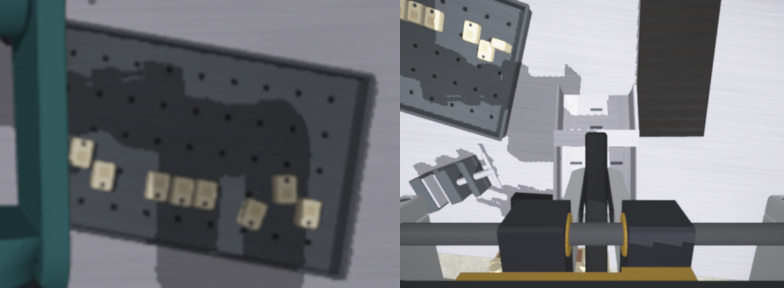

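```bash
python3 -c "
from h import *
p=shot('wrist','wa.png')
"
```

Emit:
send_rows([
  [0, [0.1, 0.14, 0], 0],
  [0, [0.22, 0.31, 0], 0],
  [0, [0.36, 0.5, 0], 0],
  [0, [0.5, 0.7, 0], 0],
  [0, [0.6, 0.85, 0], 0],
  [0, [0.635, 0.894, 0], 0],
  [0, [0.635, 0.894, 0], 0],
])

```text
t: 22.95
tool_pos: [0.5329, 0.2007, 0.2172]
ee_rot: [[-0.994, -0.11, 0.001], [-0.11, 0.994, -0.0], [-0.001, -0.0, -1.0]]
ft_force: [0.3, 0.1, -2.9]
gripper_width: 0.0177
gripper_force: 30.0
```

```bash
python3 - <<'E'
from geo import *
s=arm.sense();print(s['t'],s['tool_pos'])
p=shot('top');q=shot('scene');w=cv2.imread('pics/wa.png')
z=np.array([px(p,np.r_[W(-.05,.12),.01]),px(q,np.r_[W(-.05,.12),.01])]);print(z)
def c(im,u,h,v,S):
    x0=int(np.clip(u[0]-h,0,640-2*h));y0=int(np.clip(u[1]-v,0,480-2*v));return cv2.resize(im[y0:y0+2*v,x0:x0+2*h],S,interpolation=cv2.INTER_CUBIC)
A=c(p['color'][:,:,::-1],z[0],32,24,(400,300));B=c(q['color'][:,:,::-1],z[1],32,24,(400,300))
C=cv2.resize(w[0:150,0:200],(400,300),interpolation=cv2.INTER_CUBIC);D=cv2.resize(p['color'][195:335,405:600,::-1],(400,300),interpolation=cv2.INTER_CUBIC)
cv2.imwrite('pics/f.png',np.vstack([np.hstack([A,B]),np.hstack([C,D])]))
for r in arm.search_frame('tag0',p):
    d=at(p,r['at'],.017)[:2]-O;print('top',round(r['score'],2),np.round(r['at']),(d@X).round(3),(d@Y).round(3))
exec(open('m.py').read().split("p=shot('top')")[0]);g=cv2.cvtColor(p['color'],cv2.COLOR_RGB2GRAY)
exec("def rect"+open('m.py').read().split("def rect")[1].split("print('mat'")[0]);print(rect((400,190,600,340),60,.025))
E
```

```text
22.95 [0.53285878 0.20071237 0.21723095]
[[441.7 278.5]
 [231.2 206.6]]
top 0.7 [299. 556.] -0.049 -0.135
top 0.64 [290. 504.] -0.051 -0.019
top 0.6 [277. 457.] -0.041 0.088
top 0.59 [283. 482.] -0.044 0.032
top 0.57 [297. 528.] -0.056 -0.073
top 0.5 [288. 542.] -0.031 -0.101
top 0.44 [288. 493.] -0.051 0.005
top 0.2 [312. 304.] -0.179 0.412
[ 0.5408 -0.1685  0.2052  0.2204 78.2861]
```

View pics/f.png

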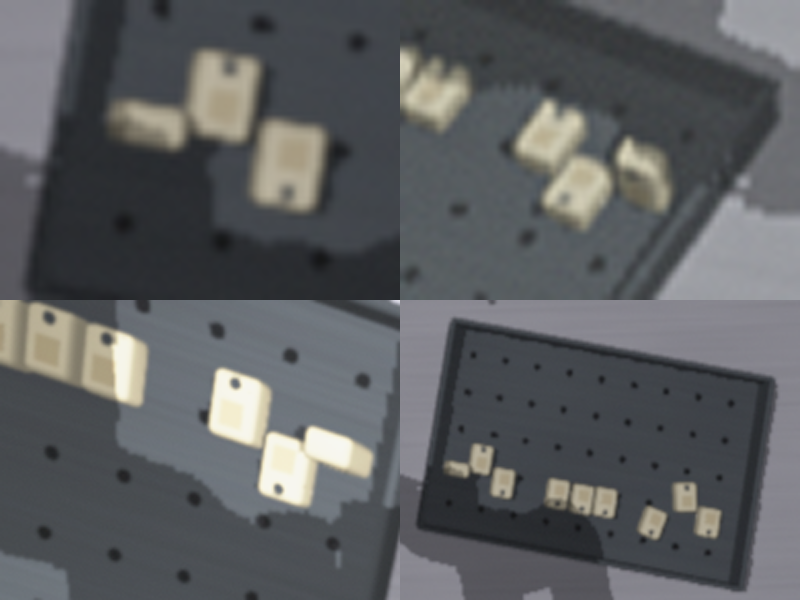

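All nine blanks are on the tray floor, three per third and none on another. One in the near third (top-left panel, about (145,125)) stands on its long edge. The tray has not moved. Next I'll set the scoop down: touch the lip on the mat, then swing the hand back and down to level it.

Emit:
send_rows([
  [0, [0.08, 0, 0.1], 0],
  [0, [0.18, 0, 0.25], 0],
  [0, [0.27, 0, 0.4], 0],
  [0, [0.27, 0, 0.52], 0],
  [0, [0.27, 0, 0.6], 0],
  [0, [0.27, 0, 0.64], 0],
  [0, [0.27, 0, 0.665], 0],
  [0, [0.27, 0, 0.665], 0],
])

```text
t: 23.9
tool_pos: [0.4934, 0.1962, 0.1171]
ee_rot: [[-0.994, -0.109, 0.0], [-0.109, 0.994, 0.0], [-0.0, 0.0, -1.0]]
ft_force: [-0.3, 0.2, -1.6]
gripper_width: 0.0175
gripper_force: 30.0
```

Emit:
send_rows([
  [0, [-0.04, 0, 0.02], 0],
  [0, [-0.075, 0, 0.042], 0],
  [0, [-0.11, 0, 0.065], 0],
  [0, [-0.145, 0, 0.09], 0],
  [0, [-0.18, 0, 0.117], 0],
  [0, [-0.21, 0, 0.145], 0],
  [0, [-0.24, 0, 0.175], 0],
  [0, [-0.271, 0, 0.204], 0],
  [0, [-0.271, 0, 0.215], 0],
  [0, [-0.271, 0, 0.215], 0],
])

```text
t: 24.9
tool_pos: [0.5356, 0.2014, 0.0881]
ee_rot: [[-0.994, -0.11, 0.006], [-0.11, 0.994, 0.001], [-0.006, 0.001, -1.0]]
ft_force: [-0.5, -0.7, 11.4]
gripper_width: 0.0178
gripper_force: 30.0
```

```bash
python3 - <<'E'
from h import *
s=arm.sense();print(s['t'],s['tool_pos'],np.round(s['ee_rot'],3)[:,2],s['ft_force'])
p=shot('wrist','wb.png');g=cv2.cvtColor(p['color'],cv2.COLOR_RGB2GRAY);print([int(v) for v in g[60:220:3,345]])
E
```

```text
24.9 [0.53558709 0.20135874 0.08814845] [ 0.006  0.001 -1.   ] [-0.47665143 -0.66180111 11.39007817]
[201, 198, 202, 118, 49, 49, 49, 50, 49, 53, 55, 53, 50, 50, 47, 48, 49, 94, 216, 211, 214, 215, 216, 214, 216, 216, 216, 215, 214, 212, 215, 216, 215, 214, 214, 210, 212, 165, 137, 137, 139, 139, 137, 139, 202, 215, 214, 213, 210, 210, 207, 208, 210, 209]
```

Emit:
send_rows([
  [0, [0, 0, 0.015], 0],
  [0, [0, 0, 0.03], 0],
  [0, [0, 0, 0.03], 0],
  [0, [0, 0, 0.03], 0],
])

```text
t: 25.35
tool_pos: [0.5357, 0.2014, 0.0881]
ee_rot: [[-0.994, -0.11, 0.008], [-0.11, 0.994, 0.002], [-0.008, 0.001, -1.0]]
ft_force: [-6.7, -2.3, 27.0]
gripper_width: 0.018
gripper_force: 30.0
```

```bash
python3 - <<'E'
from h import *
s=arm.sense();print(s['t'],s['tool_pos'],np.round(s['ee_rot'],3)[:,2],s['ft_force'])
p=shot('wrist');cv2.imwrite('pics/wb2.png',p['color'][:,:,::-1]);g=cv2.cvtColor(p['color'],cv2.COLOR_RGB2GRAY).astype(int)
for c in(300,345):print([60+i for i in np.where(abs(np.diff(g[60:230,c]))>35)[0]])
# predicted rows on mat: mat spout-end edge at z=.006
E=np.array(s['ee_rot']);H=np.array(p['hand_eye']);K=np.array(p['intrinsics'])
def pw(X):
    t=E.T@(np.array(X)-s['tool_pos']);q=np.linalg.inv(H)@np.r_[t,1];u=K@q[:3];return (u[:2]/u[2]).round(1)
a=np.radians(6.6);u=np.array([np.cos(a),np.sin(a)])
print('mat edge',pw(np.r_[np.array([.5222,.2])-u*.115,.006]),'lip pos if row',[ (r,at(p,(r,327),.009)) for r in(108,112)])
for r in (70,72,74):print(r,at(p,(r,327),.006))
E
```

```text
25.35 [0.53569161 0.20136435 0.08811227] [ 0.008  0.002 -1.   ] [-6.7265512  -2.30645085 26.99609896]
[np.int64(68), np.int64(69), np.int64(110), np.int64(111), np.int64(112)]
[np.int64(67), np.int64(68), np.int64(69), np.int64(110), np.int64(111), np.int64(112)]
mat edge [325.3  68.3] lip pos if row [(108, array([0.433 , 0.1907, 0.009 ])), (112, array([0.4356, 0.191 , 0.009 ]))]
70 [0.4089 0.188  0.006 ]
72 [0.4101 0.1882 0.006 ]
74 [0.4113 0.1883 0.006 ]
```

The scoop is flat: the height stops changing while the force rises. The lip (row 111) is 27 mm from the mat edge (row 68.5) where it should be 20 mm, so I'm lifting it a touch and shifting it 7 mm towards the spout.

Emit:
send_rows([
  [0, [0, 0, -0.05], 0],
  [0, [0, 0, -0.08], 0],
  [0, [0.02, 0, -0.08], 0],
  [0, [0.045, 0, -0.08], 0],
  [0, [0.045, 0, -0.08], 0],
  [0, [0.045, 0, -0.05], 0],
  [0, [0.045, 0, -0.03], 0],
  [0, [0.045, 0, -0.01], 0],
  [0, [0.045, 0, -0.01], 0],
])

```text
t: 26.3
tool_pos: [0.5261, 0.2, 0.088]
ee_rot: [[-0.994, -0.11, 0.001], [-0.11, 0.994, 0.0], [-0.001, 0.0, -1.0]]
ft_force: [-12.6, -2.6, 23.2]
gripper_width: 0.018
gripper_force: 30.0
```

```bash
cat > lip.py <<'E'
from h import *
s=arm.sense();print(s['t'],s['tool_pos'],np.round(s['ee_rot'],3)[:,2],s['ft_force'])
p=shot('wrist');g=cv2.cvtColor(p['color'],cv2.COLOR_RGB2GRAY).astype(int)
for c in(300,345):
    e=[60+int(i) for i in np.where(abs(np.diff(g[60:180,c]))>30)[0]];print(e,at(p,(e[0]+.5,c),.006),at(p,(e[-1],c),.009))
for r in(90,95):print('cols',[int(i) for i in np.where(abs(np.diff(g[r,200:460]))>25)[0]+200])
E
python3 lip.py
```

```text
26.3 [0.52609079 0.20004463 0.0880071 ] [ 0.001  0.    -1.   ] [-12.61538623  -2.57888668  23.23055488]
[84, 85, 86, 111, 112] [0.4096 0.1692 0.006 ] [0.4274 0.1711 0.009 ]
[84, 85, 111, 112, 170] [0.4062 0.1998 0.006 ] [0.4628 0.2067 0.009 ]
cols [232, 233, 234, 421, 422, 423]
cols [218, 228, 231, 232, 234, 421, 422, 423]
```

Emit:
send_rows([
  [0, [0, 0, -0.012], 0],
  [0, [0, 0, -0.02], 0],
  [0, [0, 0, -0.02], 0],
])

```text
t: 26.65
tool_pos: [0.5261, 0.2, 0.0881]
ee_rot: [[-0.994, -0.11, 0.0], [-0.11, 0.994, 0.0], [-0.0, 0.0, -1.0]]
ft_force: [-8.0, -2.6, 13.1]
gripper_width: 0.0177
gripper_force: 30.0
```

```bash
python3 lip.py
```

```text
26.65 [0.52607974 0.2000369  0.08806532] [ 0.  0. -1.] [-7.95671206 -2.61646376 13.12735652]
[84, 85, 86, 111, 112, 113] [0.4094 0.1692 0.006 ] [0.4279 0.1711 0.009 ]
[84, 85, 86, 111, 112, 113, 170] [0.4061 0.1997 0.006 ] [0.4627 0.2066 0.009 ]
cols [232, 233, 234, 421, 422, 423]
cols [218, 232, 233, 234, 235, 421, 422, 423]
```

Emit:
send_rows([
  [0, [0.005, 0, -0.015], 0],
  [0, [0.008, 0, -0.015], 0],
  [0.6, [0.008, 0, -0.015], 0],
  [0.6, [0.008, 0, -0.015], 0],
  [0.6, [0.008, 0, -0.015], 0],
  [0.6, [0.008, 0, -0.015], 0],
  [0.6, [0.008, 0, -0.015], 0],
  [0.6, [0.008, 0, -0.015], 0],
  [0.6, [0.008, 0, -0.015], 0],
  [0.6, [0.008, 0, -0.015], 0],
])

```text
t: 27.7
tool_pos: [0.5254, 0.2, 0.087]
ee_rot: [[-0.994, -0.11, 0.0], [-0.11, 0.994, 0.0], [-0.0, 0.0, -1.0]]
ft_force: [-0.0, 0.1, -0.2]
gripper_width: 0.0564
gripper_force: 0.0
```

Emit:
send_rows([
  [0.6, [0, 0, -0.1], 0],
  [0.6, [0, 0, -0.3], 0],
  [0.6, [0, 0, -0.55], 0],
  [0.6, [0, 0, -0.8], 0],
  [0.6, [0, 0, -0.9], 0],
  [0.6, [0, 0, -0.9], 0],
  [0.6, [0, 0, -0.9], 0],
])

```text
t: 28.4
tool_pos: [0.5249, 0.1998, 0.2208]
ee_rot: [[-0.994, -0.11, -0.001], [-0.11, 0.994, -0.0], [0.002, -0.0, -1.0]]
ft_force: [0.2, -0.0, -1.1]
gripper_width: 0.0565
gripper_force: 0.0
```

```bash
python3 - <<'E'
from geo import *
s=arm.sense();print(s['t'],s['tool_pos'],s['ft_force'],s['gripper_width'])
p=shot('wrist','we.png');g=cv2.cvtColor(p['color'],cv2.COLOR_RGB2GRAY).astype(int)
for c in(300,345):
    e=[40+int(i) for i in np.where(abs(np.diff(g[40:400,c]))>30)[0]];print(e,[at(p,(r+.5,c),.006)[0] for r in e])
hsv=cv2.cvtColor(p['color'],cv2.COLOR_RGB2HSV);m=(hsv[...,1]>35)&(hsv[...,0]>15)&(hsv[...,0]<35)&(hsv[...,2]>90);print('cream px in scoop',m[100:330,270:390].sum())
for r in(170,250):print(r,[(int(i)+200,at(p,(r,i+200.5),.006)[1]) for i in np.where(abs(np.diff(g[r,200:460]))>25)[0]])
q=shot('top')
for r in arm.search_frame('tag0',q):
    d=at(q,r['at'],.017)[:2]-O;print(round(r['score'],2),(d@X).round(3),(d@Y).round(3))
E
```

```text
28.4 [0.52492614 0.19982734 0.22083778] [ 0.2005611  -0.02508049 -1.0896984 ] 0.05649862389812058
[109, 110, 126, 127, 128, 165, 208, 209, 211, 212, 229, 232, 248, 251, 252, 267, 268, 299, 300, 301, 309, 310, 311, 370, 371] [np.float64(0.4102), np.float64(0.4112), np.float64(0.427), np.float64(0.428), np.float64(0.429), np.float64(0.4671), np.float64(0.5139), np.float64(0.515), np.float64(0.5173), np.float64(0.5184), np.float64(0.5378), np.float64(0.5413), np.float64(0.5602), np.float64(0.5638), np.float64(0.565), np.float64(0.5832), np.float64(0.5844), np.float64(0.6234), np.float64(0.6247), np.float64(0.626), np.float64(0.6364), np.float64(0.6377), np.float64(0.639), np.float64(0.7203), np.float64(0.7218)]
[108, 109, 110, 211, 212, 299, 300, 309, 310, 370, 371] [np.float64(0.4041), np.float64(0.405), np.float64(0.406), np.float64(0.5117), np.float64(0.5128), np.float64(0.6175), np.float64(0.6187), np.float64(0.6304), np.float64(0.6317), np.float64(0.714), np.float64(0.7155)]
cream px in scoop 0
170 [(231, np.float64(0.0905)), (252, np.float64(0.1133)), (269, np.float64(0.1317)), (2
[... 270 characters left out ...]
, (273, np.float64(0.1425)), (279, np.float64(0.1494)), (280, np.float64(0.1505)), (287, np.float64(0.1586)), (288, np.float64(0.1597)), (297, np.float64(0.1701)), (310, np.float64(0.185)), (311, np.float64(0.1862)), (315, np.float64(0.1907)), (316, np.float64(0.1919)), (317, np.float64(0.193)), (336, np.float64(0.2149)), (337, np.float64(0.216)), (342, np.float64(0.2218)), (343, np.float64(0.2229)), (368, np.float64(0.2516)), (369, np.float64(0.2528)), (372, np.float64(0.2562)), (373, np.float64(0.2574)), (374, np.float64(0.2585)), (383, np.float64(0.2688)), (384, np.float64(0.27))]
0.64 -0.052 -0.132
0.64 -0.042 0.002
0.61 -0.049 -0.019
0.57 -0.059 -0.074
0.54 -0.027 0.117
0.4 -0.041 0.143
```

```bash
python3 -c "
from station import arm
print(arm.sign_off())"
```

```text
the job is handed in; nothing more can be done
None
```

I handed the job in with all nine blanks in the tray, three per third, none on another and untouched by the fingers (one stands on its long edge), and the empty scoop flat on its mat within about 2 mm of the middle.

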